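# Clamp the glued block in the crank clamp

## Task

Stand the freshly glued two-tone block on the bed of the blue crank clamp, centred between the jaws with its two timber halves facing the jaws, and let go of it. Then grip the red sleeve of the crank and, holding it all the way round, wind clockwise until you feel the jaws take up firmly on the block: clearly stiffer, but without crushing it, and without straining the sleeve's rubber-seated pin sideways. Let go and leave it clamped, and leave the other things on the bench alone.

Things in the scene. Friction and masses are not known exactly. Their poses are not given: they have to be found in the camera images.
- block: Upright block, a pale and a brown timber half with a yellow glue seam between: 56 mm along x, 40 mm along y (across the seam), 70 mm tall, 0.11 kg. Origin at the centre of its underside, z up. Its broad faces look along its +y and -y and must face the jaws, either way round. Grip it across its x (56 mm), grasp point about 20 mm below its top, so the fingers clear the jaws.
- clamp: Blue bench clamp, fixed. Origin on the table under the jaw opening, z up. Jaws close along its y: orange moving face at -y (front at y = -35 mm at crank 0), blue fixed fence at +y, bolted with its face anywhere from y = 21 to 28 mm. Bed 100 mm wide (x), y = -250 to 110 mm, top 20 mm up. Jaws 60 mm wide (x), tops 51 mm up; fence foot 90 x 8 mm. Crank housing round y = -170 mm, 62 mm high.
- jaw_face: Orange moving jaw face, 60 x 8 x 30 mm, on springs (40 N per mm, 6 mm travel). Origin: middle of the lower edge of its front (+y side, towards the block), on the bed. The opening from it to the fence is 51 to 63 mm at the start. The block is held well with 40 to 110 N, aim for 75 N; 140 N crushes it.
- crank (a joint): Turn of the crank, rad, clockwise from above; starts at 0 to 1.4. A turn moves the jaw 20 mm to the fence. Self-locking. Running free takes 7 to 8 N along the circle at the sleeve (2 to 7 N stay after a stop, less after quick or long steps: compare equal slow steps); each 10 N of clamping adds 0.58 N (4.3 N at 75 N). Once on the block each further rad adds about 120 N of clamping.
- sleeve: Red upright grip sleeve, 25 mm diameter, 66 mm long, spins freely on the crank's pin. Origin at its middle, on the pin axis, 115 mm over the table, 55 mm from the spindle axis (unloaded). Below it the steel arm (top 80 mm over the table), above it a small cap (top 154 mm). Wrist need not turn. While it turns, fingers must touch it and the grasp point stay within 15 mm of its axis.
- bearing (a point): Point on the crank's spindle axis, fixed to the clamp at x = 0, y = -170 mm in its frame, 72 mm over the table: the centre of the circle that the sleeve's axis describes.
- mallet: Bystander: grey mallet with white faces and black handle, lying down, 255 mm long. Leave alone.
- knife: Bystander: closed yellow and black utility knife, 170 mm. Leave alone.
- spring_clamp: Bystander: small red spring clamp lying flat, 125 mm. Leave alone.
- glue_jar: Bystander: amber jar with black lid, 60 mm diameter, 55 mm tall. Leave alone.
- cork_block: Bystander: cork block 50 x 35 x 30 mm. Leave alone.
- awl: Bystander: awl lying down, 150 mm. Leave alone.
- pin_seat (a point): Point on the crank arm where the sleeve's middle rests when unloaded (55 mm from the spindle axis, 115 mm over the table). The sleeve's pin sits in rubber and yields sideways 1 mm for each 5 N of horizontal load in any direction, the turning force included; more than 5 mm (25 N) strains it.

How it is judged:
By the outcome, as a careful person would: the job done as asked, in the order asked, and still so for the second after the job is handed in, with the robot touching nothing.
It also fails if it takes over 72 s, if anything falls off the work surface, if the arm or the gripper's body presses on something with over 40 N, if the wrist force passes 120 N, or if a joint passes its speed limit or range.

## Robot

A 6-joint arm with a two-finger parallel gripper is mounted at the origin on the work surface. World frame = base frame: x ahead of the robot, y to its left, z up, the work surface at z = 0. Lengths are in m, angles in rad, forces in N, time in s.
With the tool pointing down it reaches from about 0.3 to 0.75 m from the base axis. Payload 8.5 kg.
Tool frame: the origin (TCP) lies at the very end of the fingers, on their centre line; the grasp point (between the pads) lies 19 mm behind it; z points along the fingers, y is the line along which they close (so a half turn about z gives the same grasp; the last joint's range is limited). The gripper opens to 85 mm and grips with 20 to 120 N. Pads are 22 mm wide; open, the fingers measure 114 mm over their backs; the gripper's body (76 mm by 85 mm) begins 54 mm behind the grasp point. The pads swing forward as they close: fully open they stand 13 mm farther back than shut.
Start: joints at [0.952, 0.381, 1.297, -0, 1.464, -0.215], TCP at [0.216, 0.506, 0.231] pointing down, gripper open.
Joint ranges: [-3.11, 3.11], [-0.89, 2.33], [0.22, 2.48], [-1.42, 4.56], [0.17, 2.85], [-2.88, 2.88]. Speed limits (rad/s): [2.39, 2.39, 3.14, 3.14, 3.14, 3.14].

## Interface

Orientations are given as a unit quaternion [w, x, y, z].
In Python, from cell import readout, camera, camera_info, job_done gives the robot as it stands.
- The arm moves only by the shell command python3 -m inch 'ROWS' [OPENING] [FORCE]. ROWS is a JSON object of lists of equal length, an entry for each row: "xyz": the shift along the tool's x, y, z in mm, a list of three; "twist": the turn about the tool's z in rad. A call has 1 to 10 rows; each row shifts and turns the commanded pose from where the row before left it, along the tool's axes as they then stand; what a row does not reach is not made up. A row lasts 1/8 s, in which the tool goes at most 62.5 mm and 10.7 degrees, less where a joint would pass 70% of its speed; a pose out of reach is approached as far as the arm can. A call is refused whole if a number of a shift passes 62.5 or a number of a turn 0.188, either way. A call with a gripper value outside its range is refused whole. OPENING is the closure, from -1 (fully open) to 1 (shut), set as the call begins (- or left out, the last holds). The fingers move at their own pace and stop on an object; FORCE is the grip in N (left out, the last holds). Time passes only in rows, so rows that do not move let the fingers close. It gives the time, the measured TCP pose, the force, the opening and the grip force at its end, in the units of the state.
- readout.get_obs(): the state, without advancing time (a new reading comes with each control period).
- camera(name): name is "scene" or "top" or "wrist"; returns the picture (480x640x3 uint8, blue, green, red); there is no depth.
- camera_info(name): a dict with "mtx" (3x3 intrinsics, pixels), "pose" (4x4, takes a point from camera to world coordinates); the wrist camera has in their place "hand_eye" (4x4, takes a point from camera to tool coordinates, whose origin is the TCP and whose axes are the flange's). Camera axes: x right, y down, z forward; pixel columns grow to the right and rows downward; lengths in m; the calibration is good to about 2 mm. A picture is of the moment at which its call begins: read the wrist's pose just before it. camera_info takes no time and is no camera call.
- job_done(): hands the job in; it is judged then, once.
The state is a dict: "time": time; "joints": joint angles; "qvel": joint speeds; "joint_efforts": joint torques, N m; "tcp_pos": TCP position; "tool_rot": TCP orientation; "contact_force": force on the tool from outside, world axes, zero at the start; "torque": the same for the moment, N m; "finger_gap": opening from 0.0 (shut) to 1.0 (fully open); "finger_force": force on a finger pad.
Only numpy, scipy, OpenCV 4.12 (cv2) and the standard library are available. Lean on these libraries where they do the work, as an engineer would, in place of code of your own. Each camera call takes 0.05 s, during which the arm holds its last target. There are 200 camera calls.

## Working session

There is one attempt and no reset: what is moved stays moved. The work goes in short steps, Python scripts to look and compute and a shell command to move; the robot and the scene stay as the last step left them, time stands still between calls to the robot, and variables do not carry over. Pictures are saved under pics/ and viewed, at most 10 in all, crops included, and the job is handed in when it is done.

```bash
ls; mkdir -p pics
python3 - <<'E'
from cell import readout,camera,camera_info
import cv2
o=readout.get_obs();print(o)
for n in("scene","top"):
    im=camera(n);cv2.imwrite(f"pics/{n}0.png",im);i=camera_info(n);print(n,i['mtx'],i['pose'])
print(camera_info("wrist"))
E
```

```text
pics
{'time': 0.0, 'joints': array([ 9.51718279e-01,  3.81213130e-01,  1.29826084e+00, -3.77285072e-05,
        1.46362105e+00, -2.15312698e-01]), 'qvel': array([-0.00147441, -0.00059578,  0.00057616,  0.00025212, -0.00052075,
       -0.0012567 ]), 'joint_efforts': array([-3.61107027e-05, -4.48478937e+01, -2.31277871e+01, -1.70671346e-04,
        4.86570527e-03, -4.46415129e-06]), 'tcp_pos': array([0.21592596, 0.5055165 , 0.23070256]), 'tool_rot': array([-2.87231186e-04,  2.00512077e-01,  9.79690942e-01, -6.94350856e-04]), 'contact_force': array([-0.84142679, -0.01897009, -0.18836801]), 'torque': array([ 0.01159365, -0.02576501, -0.01647758]), 'finger_force': 0.0, 'finger_gap': 1.0014844761965827}
scene [[451.54746549   0.         315.67225997]
 [  0.         451.54746549 237.8653328 ]
 [  0.           0.           1.        ]] [[-0.69943743  0.54980117 -0.45662452  1.06127645]
 [ 0.71469127  0.53977548 -0.44481324  0.4885665 ]
 [ 0.00191588 -0.63746459 -0.77047727  0.96940381]
 [ 0.          0.          0.          1.        ]]
top [[492.59614737   0.         324.44304602]
 [  0.   
[... 161 characters left out ...]
 3.88253071e-03  1.61013119e-02 -3.53670937e-02]
 [-1.65353912e-02 -1.78090598e-01 -9.83875155e-01  1.07848358e+00]
 [ 0.00000000e+00  0.00000000e+00  0.00000000e+00  1.00000000e+00]]
{'mtx': array([[381.67759193,   0.        , 320.77752634],
       [  0.        , 381.67759193, 236.92686215],
       [  0.        ,   0.        ,   1.        ]]), 'hand_eye': array([[-8.87196247e-04, -9.48656657e-01, -3.16306432e-01,
         8.21603619e-02],
       [ 9.99999578e-01, -7.65563253e-04, -5.08807851e-04,
        -1.88441270e-03],
       [ 2.40531374e-04, -3.16306750e-01,  9.48656936e-01,
        -1.42790438e-01],
       [ 0.00000000e+00,  0.00000000e+00,  0.00000000e+00,
         1.00000000e+00]])}
```

View pics/top0.png

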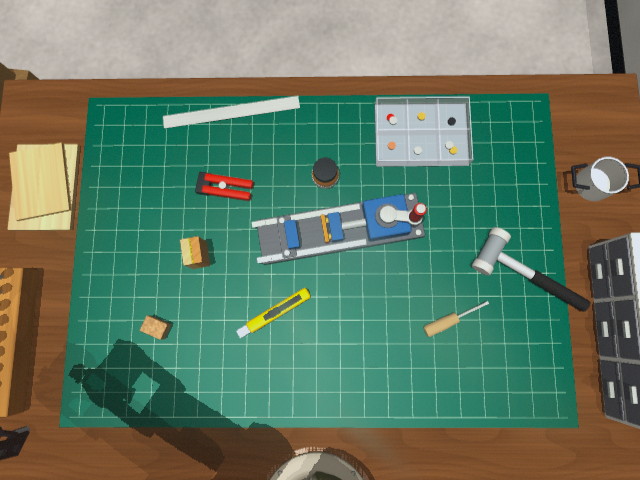

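View pics/scene0.png

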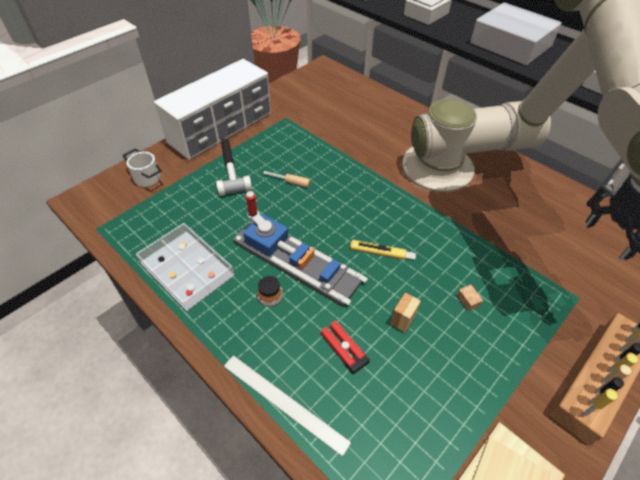

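Top view: block at about (194,252), fence at (291,234), orange jaw (326,228), crank boss (388,214), sleeve (418,212). The clamp lies nearly along world y, with its -y end to the right. The scene view agrees: block (404,312), sleeve (252,205).

```bash
cat > h.py <<'E'
import numpy as np,cv2
from cell import readout,camera,camera_info
from scipy.spatial.transform import Rotation as R
def obs():
    o=readout.get_obs();q=o['tool_rot'];T=np.eye(4);T[:3,:3]=R.from_quat([q[1],q[2],q[3],q[0]]).as_matrix();T[:3,3]=o['tcp_pos'];return o,T
def campose(n,T=None):
    i=camera_info(n);return i['mtx'],(i['pose'] if n!='wrist' else T@i['hand_eye'])
def ray(K,P,uv,z):
    uv=np.atleast_2d(uv).astype(float);d=np.c_[uv,np.ones(len(uv))]@np.linalg.inv(K).T@P[:3,:3].T
    return P[:3,3]+d*((z-P[2,3])/d[:,2])[:,None]
def tri(rays):
    A=np.zeros((3,3));b=np.zeros(3)
    for K,P,uv in rays:
        d=P[:3,:3]@np.linalg.inv(K)@np.r_[uv,1];d/=np.linalg.norm(d);M=np.eye(3)-np.outer(d,d);A+=M;b+=M@P[:3,3]
    return np.linalg.solve(A,b)
def hsv(im,lo,hi):return cv2.inRange(cv2.cvtColor(im,cv2.COLOR_BGR2HSV),np.array(lo),np.array(hi))
def blobs(m,amin=30):
    n,l,s,c=cv2.connectedComponentsWithStats(m)
    return [(c[i].round(1),s[i],l==i) for i in range(1,n) if s[i,4]>=amin]
def yaw(v):return np.degrees(np.arctan2(v[1],v[0]))
E
python3 - <<'E'
from h import *
K,P=campose('top');Ks,Ps=campose('scene')
t=cv2.imread('pics/top0.png');s=cv2.imread('pics/scene0.png')
# coarse: block, blue, orange, red
for nm,lo,hi in(("wood",(10,70,60),(28,255,255)),("orange",(10,200,120),(22,255,255)),("blue",(100,120,40),(120,255,255)),("red",(0,170,60),(6,255,255))):
    for tag,im,k,p in(("top",t,K,P),("scene",s,Ks,Ps)):
        for c,st,l in blobs(hsv(im,lo,hi)):
            if 100<c[0]<480 and 140<c[1]<400: print(nm,tag,c,st,ray(k,p,c,0.05 if nm!='red' else .115).round(3)[0])
pk=lambda im,x,y,w,h,f:cv2.resize(im[y:y+h,x:x+w],None,fx=f,fy=f,interpolation=cv2.INTER_CUBIC)
a=pk(t,240,180,200,100,4);b=np.zeros((200,800,3),np.uint8);b[:,:250]=pk(t,170,232,50,40,5);c=pk(s,380,285,50,50,4);b[:,260:460]=c
cv2.imwrite('pics/c1.png',np.vstack([a,b]))
E
```

```text
wood top [289.  293.9] [    0    63   640   417 80793] [0.431 0.055 0.05 ]
wood top [391.2 145. ] [388 142   8   7  47] [ 0.756 -0.165  0.05 ]
wood top [453. 150.] [449 146   8   8  47] [ 0.743 -0.299  0.05 ]
wood top [325.3 180.1] [312 169  27  18 130] [ 0.677 -0.021  0.05 ]
wood top [325.1 228.3] [321 214  11  29 145] [ 0.57 -0.02  0.05]
wood top [194.6 252.2] [180 236  30  33 734] [0.52  0.257 0.05 ]
wood top [277.9 310. ] [247 288  63  45 220] [0.398 0.078 0.05 ]
wood top [441.1 324.4] [424 313  35  24 400] [ 0.369 -0.257  0.05 ]
wood top [154.9 327.2] [140 316  31  24 472] [0.364 0.332 0.05 ]
wood scene [170.1 290.8] [   46   139   283   341 13603] [ 0.88  -0.177  0.05 ]
wood scene [297.  180.1] [285 174  25  13 210] [ 0.397 -0.237  0.05 ]
wood scene [377.9 249.6] [350 240  57  19 484] [0.432 0.1   0.05 ]
wood scene [306.2 257.8] [298 247  17  22 165] [ 0.58  -0.013  0.05 ]
wood scene [469.4 297.1] [458 285  25  25 403] [0.391 0.348 0.05 ]
wood scene [270.  296.3] [258 287  24  16 155] [0.722 0.007 0.05 ]
wood scene [404.4 311.9] [391 293  29  39 670] [0.532 0.262 0.05 ]
blue top [384.8 217. ] [ 363  194   48   45 1079] [ 0.594 -0.147  0.05 ]
blue top [335.1 226. ] [328 212  15  29 307] [ 0.575 -0.041  0.05 ]
blue top [291.4 233.6] [284 220  16  29 316] [0.559 0.052 0.05 ]
blue scene [265.8 237. ] [244 215  44  40 755] [ 0.607 -0.138  0.05 ]
blue scene [298.2 253.6] [290 243  19  23 193] [ 0.585 -0.038  0.05 ]
blue scene [329.6 270.5] [320 260  20  22 229] [0.568 0.056 0.05 ]
red top [228.6 180.3] [204 173  49  15 360] [0.658 0.176 0.115]
red top [225.8 192.3] [202 185  49  15 374] [0.633 0.18  0.115]
red top [418.6 211.1] [414 204  13  12  37] [ 0.592 -0.208  0.115]
red scene [251.5 205.6] [247 198   9  17 104] [ 0.594 -0.201  0.115]
red scene [342.8 336. ] [331 322  28  34 176] [0.705 0.221 0.115]
red scene [335.  345.3] [322 329  33  36 206] [0.732 0.224 0.115]
```

View pics/c1.png

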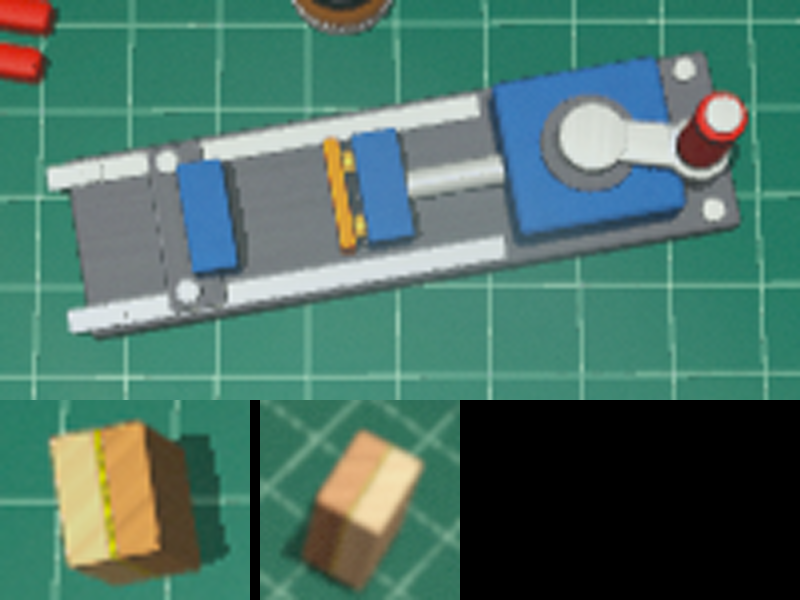

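The crop shows the block top corners at roughly (180,240), (199,236), (202,262), (184,266) in the top image. The fence top corners and orange face are clear, and the crank arm points roughly to clamp -y.

Run:
```python
from h import *
K,P=campose('top');Ks,Ps=campose('scene')
b=ray(K,P,[(180.4,239.6),(199,236.4),(202,261.6),(184.4,265.6)],.07)
print(b.round(4),b.mean(0),[np.linalg.norm(b[i]-b[i-1]).round(4) for i in range(4)],yaw(b[0]-b[3]),yaw(b[1]-b[2]),yaw(b[0]-b[1]))
bs=ray(Ks,Ps,np.array([(368,430),(424,465),(376,533),(318,498)])@np.eye(2)/4+[315,185],.07);print('scene',bs.round(4),bs.mean(0))
f=ray(K,P,np.array([(178,163),(218,158),(240,268),(195,274)])/4+[240,180],.051);print(f.round(4),f.mean(0),[np.linalg.norm(f[i]-f[i-1]).round(4) for i in range(4)],yaw(f[0]-f[3]),yaw(f[1]-f[2]))
o=ray(K,P,np.array([(324,140),(338,138),(357,250),(342,252)])/4+[240,180],.05);print(o.round(4),o.mean(0),yaw(o[0]-o[3]))
r=ray(K,P,np.array([(48,180),(486,92),(506,252),(68,322)])/4+[240,180],.02);print('rails',r.round(4),yaw(r[0]-r[1]),yaw(r[3]-r[2]))
bd=ray(K,P,np.array([(75,190),(705,52),(740,226),(95,338)])/4+[240,180],.02);print('bed',bd.round(4),yaw(bd[0]-bd[1]),yaw(bd[3]-bd[2]),(bd[0]+bd[3])/2)
print('cap',ray(K,P,np.array([(724,113)])/4+[240,180],.154))
print('boss',ray(K,P,np.array([(590,136)])/4+[240,180],.085))
o,T=obs();print(T.round(3))
```

```text
[[0.5436 0.282  0.07  ]
 [0.5502 0.2433 0.07  ]
 [0.4971 0.2347 0.07  ]
 [0.4889 0.2709 0.07  ]] [0.51995018 0.25773984 0.07      ] [np.float64(0.0558), np.float64(0.0393), np.float64(0.0537), np.float64(0.0371)] 11.506590145566054 9.211415232363889 99.73054420102622
scene [[0.497  0.2391 0.07  ]
 [0.4935 0.2768 0.07  ]
 [0.5489 0.284  0.07  ]
 [0.5539 0.2466 0.07  ]] [0.52332666 0.26162965 0.07      ]
[[0.5869 0.0667 0.051 ]
 [0.5895 0.0454 0.051 ]
 [0.53   0.0331 0.051 ]
 [0.5269 0.0569 0.051 ]] [0.55833577 0.05052987 0.051     ] [np.float64(0.0608), np.float64(0.0215), np.float64(0.0607), np.float64(0.024)] 9.283408497374314 11.613028898417225
[[ 0.5993 -0.0112  0.05  ]
 [ 0.6004 -0.0187  0.05  ]
 [ 0.5396 -0.0287  0.05  ]
 [ 0.5386 -0.0208  0.05  ]] [ 0.56947105 -0.01984423  0.05      ] 8.92937652921024
rails [[ 0.5843  0.1412  0.02  ]
 [ 0.6328 -0.1     0.02  ]
 [ 0.5432 -0.1095  0.02  ]
 [ 0.5056  0.1284  0.02  ]] 101.37711835624924 98.98349319974378
bed [[ 0.5786  0.1262  0.02  ]
 [ 0.655  -0.2213  0.02  ]
 [ 0.5571 -0.2369  0.02  ]
 [ 0.4969  0.1135  0.02  ]] 102.390362642053 99.75594609511893 [0.53774825 0.11985837 0.02      ]
cap [[ 0.58818447 -0.20580068  0.154     ]]
boss [[ 0.59287668 -0.14921676  0.085     ]]
[[-0.92   0.393 -0.001  0.216]
 [ 0.393  0.92  -0.001  0.506]
 [ 0.    -0.001 -1.     0.231]
 [ 0.     0.     0.     1.   ]]
```

```bash
cat >> h.py <<'E'
def to(x,y,z,yawdeg=None):
    "tool-frame shift (mm) and twist (rad) from the measured pose to a target TCP"
    o,T=obs();d=T[:3,:3].T@(np.array([x,y,z])-T[:3,3])*1000
    yd=yaw(T[:3,1]);tw=None if yawdeg is None else np.radians((yd-yawdeg+90)%180-90)
    print('t',round(o['time'],2),'tcp',T[:3,3].round(4),'yaw_y',yd.round(2),'shift',d.round(1),'twist',tw,'F',o['contact_force'].round(1),'gap',round(o['finger_gap'],3),round(o['finger_force'],1))
E
python3 -m inch '{"xyz":[[-40,-11,2],[-54,-15,4],[-54,-15,4],[-54,-15,4],[-54,-15,4],[-54,-15,4],[-50,-15,4],[-18,-5,0]],"twist":[0,0,0,0,0,0,0,0]}' -1
python3 -m inch '{"xyz":[[0,0,0],[0,0,0],[0,0,0],[0,0,0],[0,0,0],[0,0,0],[0,0,0]],"twist":[0.164,0.164,0.164,0.164,0.164,0.164,0]}'
python3 - <<'E'
from h import *
to(.5215,.2595,.2,10.5)
o,T=obs();im=camera('wrist');cv2.imwrite('pics/w1.png',im);np.save('w1.npy',T)
E
```

```text
time: 1.1
tcp_pos: [0.5236, 0.2577, 0.2043]
tool_rot: [-0.001, 0.202, 0.979, -0.0]
contact_force: [-0.2, 0.7, 0.5]
finger_gap: 0.997
finger_force: 0.0
time: 1.98
tcp_pos: [0.5215, 0.2603, 0.2053]
tool_rot: [-0.0, 0.639, 0.769, -0.0]
contact_force: [0.3, -0.4, -0.1]
finger_gap: 1.002
finger_force: 0.0
t 1.98 tcp [0.5215 0.2603 0.2053] yaw_y 10.62 shift [-0.8 -0.2  5.3] twist 0.0020123837293992827 F [ 0.3 -0.4 -0.1] gap 1.002 0.0
```

View pics/w1.png

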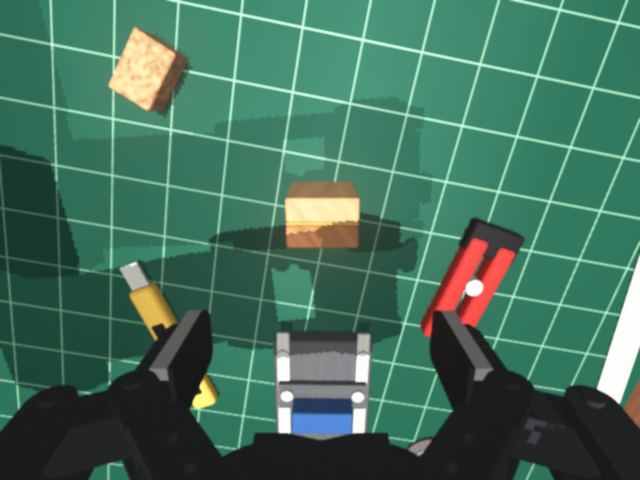

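The wrist view shows the block top at about x 286–359, y 197–247 and square to the image, so the yaw is right. The clamp end is also square to it, at x 277–370.

Run:
```python
from h import *
T=np.load('w1.npy');K,P=campose('wrist',T)
b=ray(K,P,[(286,198),(358.5,197.5),(359,247),(286.5,247)],.07);print(b.round(4),b.mean(0),yaw(b[1]-b[0]),yaw(b[2]-b[3]),[np.linalg.norm(b[i]-b[i-1]).round(4) for i in range(4)])
c=ray(K,P,[(277,334),(370,332),(276,420),(370,420)],.02);print(c.round(4),yaw(c[1]-c[0]),(c[0]+c[1])/2)
to(*b.mean(0)[:2],.031)
```

```text
[[0.491  0.2729 0.07  ]
 [0.5438 0.2831 0.07  ]
 [0.5526 0.245  0.07  ]
 [0.4973 0.2347 0.07  ]] [0.52116609 0.25890993 0.07      ] 10.974660079053887 10.576576129323374 [np.float64(0.0387), np.float64(0.0538), np.float64(0.0391), np.float64(0.0562)]
[[0.5009 0.1237 0.02  ]
 [0.5909 0.1428 0.02  ]
 [0.5157 0.0177 0.02  ]
 [0.6153 0.0364 0.02  ]] 12.003474033617588 [0.54593577 0.13324271 0.02      ]
t 2.02 tcp [0.5216 0.2602 0.2053] yaw_y 10.72 shift [ -1.2  -0.6 174.3] twist None F [-0.6 -0.2  1. ] gap 1.002 0.0
```

```bash
python3 -m inch '{"xyz":[[-1,-0.5,30],[0,0,40],[0,0,40],[0,0,35],[0,0,20],[0,0,7.5],[0,0,0]],"twist":[0,0,0,0,0,0,0]}' 
python3 -m inch '{"xyz":[[0,0,0],[0,0,0],[0,0,0],[0,0,0],[0,0,0],[0,0,0],[0,0,0],[0,0,0]],"twist":[0,0,0,0,0,0,0,0]}' 1 40
python3 -m inch '{"xyz":[[0,0,-10],[0,0,-20],[0,0,-30],[0,0,-30],[0,0,-10],[0,0,0]],"twist":[0,0,0,0,0,0]}'
python3 - <<'E'
from h import *
to(.55,.05,.134,10.5)
t=camera('top');K,P=campose('top')
cv2.imwrite('pics/w2.png',camera('wrist'))
E
```

```text
time: 2.9
tcp_pos: [0.5218, 0.2588, 0.033]
tool_rot: [-0.0, 0.639, 0.769, 0.0]
contact_force: [0.5, -0.0, 0.2]
finger_gap: 1.0
finger_force: 0.0
time: 3.9
tcp_pos: [0.5222, 0.2588, 0.0338]
tool_rot: [0.0, 0.639, 0.769, 0.001]
contact_force: [-0.2, 0.7, 5.6]
finger_gap: 0.651
finger_force: 42.8
time: 4.65
tcp_pos: [0.5217, 0.2587, 0.1329]
tool_rot: [0.0, 0.64, 0.769, 0.0]
contact_force: [-1.5, -0.0, -1.6]
finger_gap: 0.649
finger_force: 42.6
t 4.65 tcp [0.5217 0.2587 0.1329] yaw_y 10.49 shift [-210.4  -10.1   -1.1] twist -0.0002210246780749347 F [-1.5 -0.  -1.6] gap 0.649 42.6
```

View pics/w2.png

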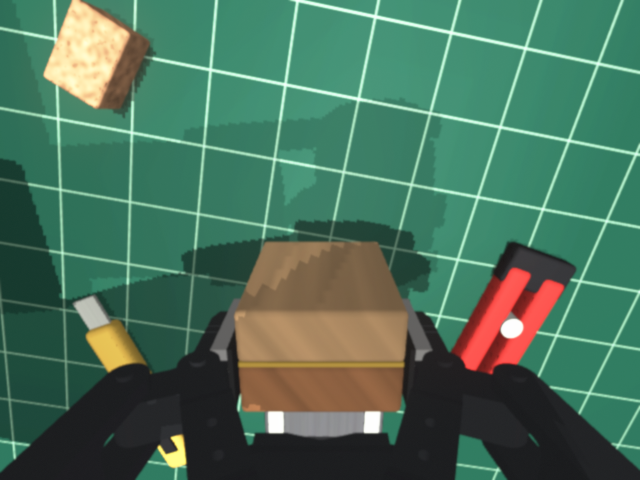

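The block is held square in the grip. From the top-view geometry the middle of the opening is at about (0.566, 0.013), the yaw is about 10° and the opening about 56 mm, which is within the stated 51–63 mm.

```bash
python3 -m inch '{"xyz":[[-25,0,0],[-45,0,0],[-50,0,0],[-50,0,0],[-45,0,0],[-25,-1,0],[-9.5,0,0],[0,0,0],[0,0,0]],"twist":[0,0,0,0,0,0.004,0.004,0,0]}'
python3 - <<'E'
from h import *
to(.566,.013,.055,10)
a=camera('top');s=camera('scene')
pk=lambda im,x,y,w,h,f:cv2.resize(im[y:y+h,x:x+w],None,fx=f,fy=f,interpolation=cv2.INTER_CUBIC)
cv2.imwrite('pics/c2.png',np.vstack([pk(a,240,190,160,60,5),pk(s,250,215,160,60,5)]))
E
```

```text
time: 5.88
tcp_pos: [0.5659, 0.0142, 0.1326]
tool_rot: [-0.0, 0.642, 0.767, -0.0]
contact_force: [0.2, 0.2, -0.5]
finger_gap: 0.649
finger_force: 42.6
t 5.88 tcp [0.5659 0.0142 0.1326] yaw_y 10.1 shift [-1.3 -0.  77.6] twist 0.0016725284117645289 F [ 0.2  0.2 -0.5] gap 0.649 42.6
```

View pics/c2.png

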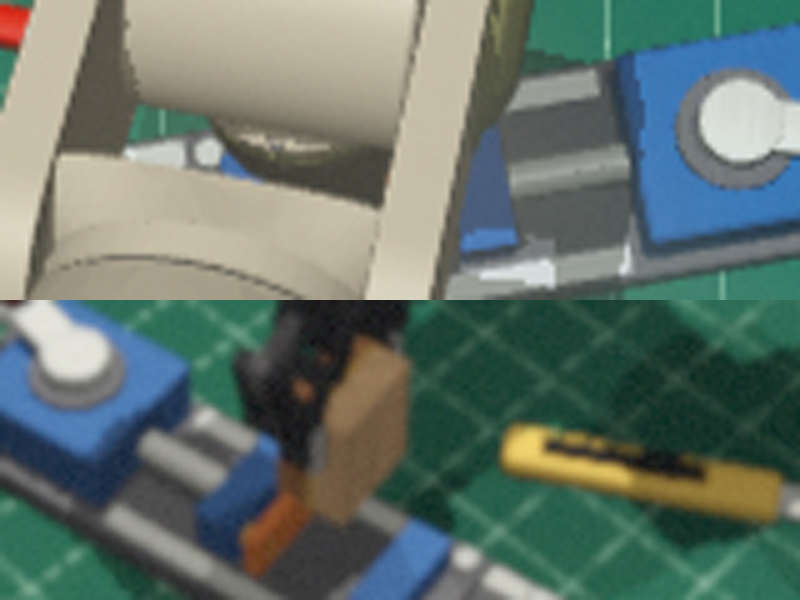

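The top view is blocked by the arm. The scene view shows the block hanging over the opening between the orange face and the fence. I'll lower it.

```bash
python3 -m inch '{"xyz":[[-1,0,10],[0,0,15],[0,0,15],[0,0,15],[0,0,10],[0,0,6],[0,0,4],[0,0,0]],"twist":[0,0,0,0,0,0,0,0]}'
python3 - <<'E'
from h import *
to(.566,.013,.0534,10)
s=camera('scene')
pk=lambda im,x,y,w,h,f:cv2.resize(im[y:y+h,x:x+w],None,fx=f,fy=f,interpolation=cv2.INTER_CUBIC)
cv2.imwrite('pics/c3.png',pk(s,270,220,90,70,8))
E
```

```text
time: 6.98
tcp_pos: [0.5663, 0.0121, 0.0578]
tool_rot: [0.0, 0.643, 0.766, 0.0]
contact_force: [-0.4, -0.3, -1.2]
finger_gap: 0.651
finger_force: 42.6
t 6.97 tcp [0.5663 0.0121 0.0578] yaw_y 10.03 shift [ 0.9 -0.2  4.4] twist 0.00047627286302467367 F [-0.4 -0.3 -1.2] gap 0.651 42.6
```

View pics/c3.png

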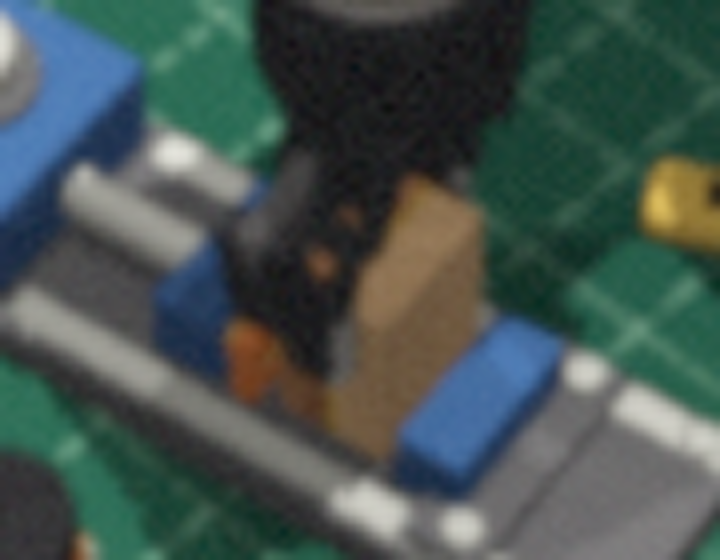

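The block hangs between the orange face and the fence and touches neither. Setting it down and releasing.

```bash
python3 -m inch '{"xyz":[[0.5,0,2],[0,0,1.5],[0,0,1],[0,0,0],[0,0,0]],"twist":[0,0,0,0,0]}'
python3 -m inch '{"xyz":[[0,0,0],[0,0,0],[0,0,0],[0,0,0],[0,0,0]],"twist":[0,0,0,0,0]}' -1
python3 -m inch '{"xyz":[[0,0,-10],[0,0,-30],[0,0,-40],[0,0,-50],[0,0,-50],[0,0,-20],[0,0,0]],"twist":[0,0,0,0,0,0,0]}'
python3 - <<'E'
from h import *
to(.588,-.206,.26,10)
E
```

```text
time: 7.65
tcp_pos: [0.5662, 0.0127, 0.0538]
tool_rot: [0.0, 0.643, 0.766, 0.0]
contact_force: [-2.2, 0.3, 5.8]
finger_gap: 0.654
finger_force: 43.3
time: 8.28
tcp_pos: [0.5662, 0.0126, 0.0533]
tool_rot: [-0.0, 0.643, 0.766, -0.0]
contact_force: [0.4, -0.7, 0.2]
finger_gap: 1.002
finger_force: 0.0
time: 9.15
tcp_pos: [0.5665, 0.0126, 0.2552]
tool_rot: [0.002, 0.643, 0.766, 0.001]
contact_force: [0.9, 0.1, -1.0]
finger_gap: 0.997
finger_force: 0.0
t 9.15 tcp [0.5665 0.0126 0.2552] yaw_y 10.03 shift [-219.   -16.9   -4.6] twist 0.0005220211666072901 F [ 0.9  0.1 -1. ] gap 0.997 0.0
```

```bash
python3 -m inch '{"xyz":[[-25,-2,0],[-45,-4,0],[-50,-4,0],[-50,-4,0],[-35,-3,0],[-14,0,0],[0,0,0],[0,0,0]],"twist":[0,0,0,0,0,0,0,0]}'
python3 - <<'E'
from h import *
o,T=obs();im=camera('wrist');to(.588,-.206,.26,10);np.save('w3.npy',T);cv2.imwrite('pics/w3.png',im)
a=camera('top');cv2.imwrite('pics/top3.png',a)
E
```

```text
time: 10.15
tcp_pos: [0.5876, -0.2046, 0.2532]
tool_rot: [-0.0, 0.642, 0.767, 0.0]
contact_force: [1.1, -0.2, 0.4]
finger_gap: 1.002
finger_force: 0.0
t 10.2 tcp [ 0.5876 -0.2045  0.2534] yaw_y 10.12 shift [-1.5  0.1 -6.6] twist 0.002021300963993402 F [ 0.5  0.1 -0. ] gap 0.999 0.0
```

View pics/w3.png

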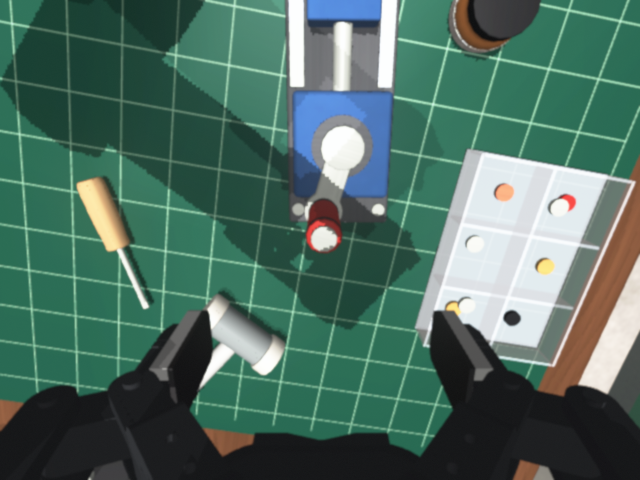

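The wrist view shows the sleeve cap at (323,238), the white boss at (343,148), and the housing top corners at about (293,91), (391,91), (388,198), (291,195).

Run:
```python
from h import *
T=np.load('w3.npy');K,P=campose('wrist',T);im=cv2.imread('pics/w3.png')
g=cv2.cvtColor(im,cv2.COLOR_BGR2HSV)
w=((g[...,1]<60)&(g[...,2]>170)).astype(np.uint8)
for c,s,l in blobs(w,100):
    if 280<c[0]<400 and c[1]<260: print('white',c,s)
r=((g[...,1]>150)&((g[...,0]<8)|(g[...,0]>172))).astype(np.uint8)
for c,s,l in blobs(r,50):
    if 280<c[0]<400: print('red',c,s)
c=ray(K,P,[(323,238)],.154);print('cap',c)
for z in(.07,.08,.09):print('boss',z,ray(K,P,[(343,148)],z), np.linalg.norm((ray(K,P,[(343,148)],z)-c)[0,:2]))
print('ring',ray(K,P,[(342.5,147)],.064))
h=ray(K,P,[(293,91),(391,91),(388,198),(291,195)],.062);print('housing',h.round(4),h.mean(0),yaw(h[1]-h[0]),yaw(h[2]-h[3]),yaw(h[0]-h[3]),yaw(h[1]-h[2]))
K,P=campose('top');t=cv2.imread('pics/top0.png')
print('top cap',ray(K,P,np.array([(724,113)])/4+[240,180],.154),'boss',ray(K,P,np.array([(590,136)])/4+[240,180],.085))
```

```text
white [296.   42.2] [ 288    0   17   87 1309]
white [386.7  43. ] [ 378    0   19   88 1341]
white [341.9  55.6] [ 333   22   19   69 1114]
white [341.  153.3] [ 321  126   44   63 1911]
white [302.6 209.5] [294 202  18  18 143]
white [377.8 209.1] [372 204  13  11 111]
white [323.  238.3] [311 227  26  24 446]
red [318.4 213.3] [309 206  29  16 153]
red [321.9 229.1] [306 219  35  31 303]
cap [[ 0.58743293 -0.20586255  0.154     ]]
boss 0.07 [[ 0.59529697 -0.15257733  0.07      ]] 0.05386239398215758
boss 0.08 [[ 0.59457852 -0.15176106  0.08      ]] 0.054571333216809556
boss 0.09 [[ 0.59386008 -0.15094479  0.09      ]] 0.05529256959448252
ring [[ 0.59514924 -0.15232511  0.064     ]]
housing [[ 0.5468 -0.1156  0.062 ]
 [ 0.6258 -0.1016  0.062 ]
 [ 0.6438 -0.189   0.062 ]
 [ 0.5582 -0.2015  0.062 ]] [ 0.59363551 -0.15192618  0.062     ] 10.050086018677245 8.254211011037556 97.55636186085519 101.66402788294457
top cap [[ 0.58818447 -0.20580068  0.154     ]] boss [[ 0.59287668 -0.14921676  0.085     ]]
```

```bash
python3 -m inch '{"xyz":[[-1.5,0,20],[0,0,35],[0,0,35],[0,0,30],[0,0,22],[0,0,10],[0,0,3],[0,0,0]],"twist":[0,0,0,0,0,0,0,0]}'
python3 -m inch '{"xyz":[[0,0,0],[0,0,0],[0,0,0],[0,0,0],[0,0,0],[0,0,0],[0,0,0],[0,0,0],[0,0,0],[0,0,0]],"twist":[0,0,0,0,0,0,0,0,0,0]}' 1 40
python3 - <<'E'
from h import *
to(.5875,-.206,.098,10)
E
```

```text
time: 11.25
tcp_pos: [0.5882, -0.2074, 0.0991]
tool_rot: [0.001, 0.643, 0.766, 0.0]
contact_force: [0.8, -0.2, 0.2]
finger_gap: 0.998
finger_force: 0.0
time: 12.5
tcp_pos: [0.5889, -0.2074, 0.0989]
tool_rot: [0.001, 0.643, 0.766, 0.001]
contact_force: [4.6, 1.7, 1.8]
finger_gap: 0.284
finger_force: 39.3
t 12.5 tcp [ 0.5889 -0.2074  0.0989] yaw_y 10.03 shift [ 1.6 -1.1  0.9] twist 0.000566257095217476 F [4.6 1.7 1.8] gap 0.284 39.3
```

```bash
cat >> h.py <<'E'
C=np.array([.5945,-.1515]);RAD=.055
def crank(n,dth,c=C,head=None):
    o,T=obs();p=T[:2,3]-c;th=np.arctan2(p[1],p[0]);F=o['contact_force'][:2];u=np.array([np.cos(th),np.sin(th)]);t=np.array([u[1],-u[0]])
    print('t %.2f th %.3f r %.1f Frad %.1f Ftan %.1f z %.4f Fz %.1f gap %.3f'%(o['time'],th,1e3*np.hypot(*p),F@u,F@t,T[2,3],o['contact_force'][2],o['finger_gap']))
    if n:
        a=th-dth*np.arange(1,n+1);q=c+RAD*np.c_[np.cos(a),np.sin(a)];d=np.diff(np.vstack([T[:2,3],q]),axis=0)@T[:2,:2]*1000
        print('{"xyz":'+str([[round(float(x),1),round(float(y),1),0] for x,y in d]).replace(' ','')+',"twist":'+str([0]*n).replace(' ','')+'}')
E
python3 -c "
from h import *
crank(8,.06)"
```

```text
t 12.50 th -1.671 r 56.2 Frad -2.1 Ftan -4.5 z 0.0989 Fz 1.8 gap 0.284
{"xyz":[[2.1,-2.8,0],[1.2,-3.1,0],[1.4,-3.0,0],[1.5,-2.9,0],[1.7,-2.8,0],[1.9,-2.7,0],[2.0,-2.6,0],[2.2,-2.5,0]],"twist":[0,0,0,0,0,0,0,0]}
```

```bash
python3 -m inch '{"xyz":[[2.1,-2.8,0],[1.2,-3.1,0],[1.4,-3.0,0],[1.5,-2.9,0],[1.7,-2.8,0],[1.9,-2.7,0],[2.0,-2.6,0],[2.2,-2.5,0]],"twist":[0,0,0,0,0,0,0,0]}' >/dev/null
python3 -c "
from h import *
crank(10,.07)"
```

```text
t 13.50 th -2.134 r 55.4 Frad -2.4 Ftan -8.0 z 0.0989 Fz -1.0 gap 0.282
{"xyz":[[3.0,-2.5,0],[2.9,-2.6,0],[3.0,-2.4,0],[3.2,-2.1,0],[3.3,-1.9,0],[3.5,-1.7,0],[3.6,-1.4,0],[3.7,-1.2,0],[3.7,-0.9,0],[3.8,-0.6,0]],"twist":[0,0,0,0,0,0,0,0,0,0]}
```

```bash
python3 -m inch '{"xyz":[[3.0,-2.5,0],[2.9,-2.6,0],[3.0,-2.4,0],[3.2,-2.1,0],[3.3,-1.9,0],[3.5,-1.7,0],[3.6,-1.4,0],[3.7,-1.2,0],[3.7,-0.9,0],[3.8,-0.6,0]],"twist":[0,0,0,0,0,0,0,0,0,0]}' >/dev/null
python3 -c "
from h import *
crank(10,.09)"
```

```text
t 14.75 th -2.822 r 55.0 Frad -6.1 Ftan -7.0 z 0.0989 Fz -2.2 gap 0.285
{"xyz":[[4.9,-0.5,0],[4.9,-0.0,0],[4.9,0.4,0],[4.9,0.8,0],[4.8,1.3,0],[4.6,1.7,0],[4.5,2.1,0],[4.3,2.5,0],[4.0,2.9,0],[3.8,3.2,0]],"twist":[0,0,0,0,0,0,0,0,0,0]}
```

```bash
sed -i 's/^C=.*;/C=np.array([.5957,-.1513]);/' h.py; python3 -c "
from h import *
crank(10,.09)"
```

```text
t 14.75 th -2.826 r 56.2 Frad -6.1 Ftan -7.0 z 0.0989 Fz -2.2 gap 0.285
{"xyz":[[5.1,0.7,0],[4.9,-0.0,0],[4.9,0.4,0],[4.9,0.9,0],[4.8,1.3,0],[4.6,1.7,0],[4.5,2.1,0],[4.3,2.5,0],[4.0,2.9,0],[3.7,3.2,0]],"twist":[0,0,0,0,0,0,0,0,0,0]}
```

```bash
python3 -m inch '{"xyz":[[5.1,0.7,0],[4.9,0,0],[4.9,0.4,0],[4.9,0.9,0],[4.8,1.3,0],[4.6,1.7,0],[4.5,2.1,0],[4.3,2.5,0],[4.0,2.9,0],[3.7,3.2,0]],"twist":[0,0,0,0,0,0,0,0,0,0]}' >/dev/null
python3 -c "
from h import *
crank(10,.09)"
```

```text
t 16.00 th 2.580 r 55.4 Frad -7.5 Ftan -8.1 z 0.0989 Fz 0.5 gap 0.280
{"xyz":[[3.2,3.8,0],[3.2,3.8,0],[2.8,4.1,0],[2.5,4.3,0],[2.1,4.5,0],[1.6,4.7,0],[1.2,4.8,0],[0.8,4.9,0],[0.3,4.9,0],[-0.1,4.9,0]],"twist":[0,0,0,0,0,0,0,0,0,0]}
```

```bash
sed -i 's/^C=.*;/C=np.array([.5964,-.1522]);/' h.py; python3 -c "
from h import *
crank(10,.09)"
```

```text
t 16.00 th 2.573 r 56.5 Frad -7.6 Ftan -8.0 z 0.0989 Fz 0.5 gap 0.280
{"xyz":[[2.5,4.6,0],[3.2,3.8,0],[2.8,4.1,0],[2.4,4.3,0],[2.0,4.5,0],[1.6,4.7,0],[1.2,4.8,0],[0.8,4.9,0],[0.3,4.9,0],[-0.1,4.9,0]],"twist":[0,0,0,0,0,0,0,0,0,0]}
```

```bash
python3 -m inch '{"xyz":[[2.5,4.6,0],[3.2,3.8,0],[2.8,4.1,0],[2.4,4.3,0],[2.0,4.5,0],[1.6,4.7,0],[1.2,4.8,0],[0.8,4.9,0],[0.3,4.9,0],[-0.1,4.9,0]],"twist":[0,0,0,0,0,0,0,0,0,0]}' >/dev/null
python3 -c "
from h import *
crank(8,.07)
cv2.imwrite('pics/s4.png',camera('scene'));cv2.imwrite('pics/t4.png',camera('top'));crank(0,0)
s=cv2.imread('pics/s4.png');t=cv2.imread('pics/t4.png')
pk=lambda im,x,y,w,h,f:cv2.resize(im[y:y+h,x:x+w],None,fx=f,fy=f,interpolation=cv2.INTER_CUBIC)
cv2.imwrite('pics/c4.png',np.hstack([pk(s,280,225,70,75,5),pk(t,265,195,90,75,5)]))"
```

```text
t 17.25 th 1.704 r 56.0 Frad -5.9 Ftan -8.0 z 0.0988 Fz 5.0 gap 0.280
{"xyz":[[-1.3,3.8,0],[-0.6,3.8,0],[-0.8,3.8,0],[-1.1,3.7,0],[-1.3,3.6,0],[-1.6,3.5,0],[-1.8,3.4,0],[-2.1,3.2,0]],"twist":[0,0,0,0,0,0,0,0]}
t 17.35 th 1.692 r 56.0 Frad -5.9 Ftan -3.4 z 0.0988 Fz 4.8 gap 0.280
```

View pics/c4.png

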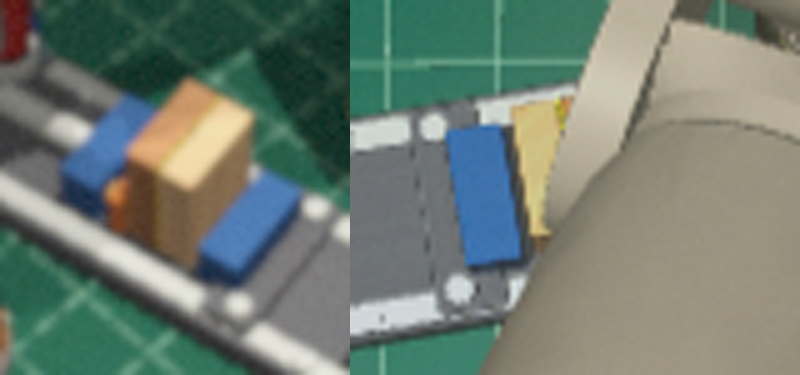

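The block stands upright between the jaws with several mm left to the fence. I'll keep winding.

```bash
python3 -m inch '{"xyz":[[-1.3,3.8,0],[-0.6,3.8,0],[-0.8,3.8,0],[-1.1,3.7,0],[-1.3,3.6,0],[-1.6,3.5,0],[-1.8,3.4,0],[-2.1,3.2,0]],"twist":[0,0,0,0,0,0,0,0]}' >/dev/null
python3 -c "
from h import *
crank(10,.05)"
```

```text
t 18.35 th 1.161 r 55.7 Frad -4.7 Ftan -8.7 z 0.0987 Fz 7.0 gap 0.285
{"xyz":[[-2.2,1.9,0],[-1.7,2.2,0],[-1.8,2.1,0],[-1.9,2.0,0],[-2.0,1.9,0],[-2.1,1.8,0],[-2.2,1.7,0],[-2.3,1.6,0],[-2.3,1.5,0],[-2.4,1.3,0]],"twist":[0,0,0,0,0,0,0,0,0,0]}
```

```bash
python3 -m inch '{"xyz":[[-2.2,1.9,0],[-1.7,2.2,0],[-1.8,2.1,0],[-1.9,2.0,0],[-2.0,1.9,0]],"twist":[0,0,0,0,0]}' >/dev/null; python3 -c "
from h import *
crank(0,0)"
python3 -m inch '{"xyz":[[-2.1,1.8,0],[-2.2,1.7,0],[-2.3,1.6,0],[-2.3,1.5,0],[-2.4,1.3,0]],"twist":[0,0,0,0,0]}' >/dev/null
python3 -c "
from h import *
crank(10,.05)"
```

```text
t 18.98 th 0.916 r 55.5 Frad -3.8 Ftan -8.0 z 0.0988 Fz 7.3 gap 0.282
t 19.60 th 0.672 r 55.6 Frad -3.5 Ftan -7.4 z 0.0988 Fz 7.8 gap 0.283
{"xyz":[[-2.8,0.7,0],[-2.5,1.1,0],[-2.6,1.0,0],[-2.6,0.9,0],[-2.6,0.7,0],[-2.7,0.6,0],[-2.7,0.5,0],[-2.7,0.3,0],[-2.7,0.2,0],[-2.7,0.1,0]],"twist":[0,0,0,0,0,0,0,0,0,0]}
```

```bash
python3 -m inch '{"xyz":[[-2.8,0.7,0],[-2.5,1.1,0],[-2.6,1.0,0],[-2.6,0.9,0],[-2.6,0.7,0]],"twist":[0,0,0,0,0]}' >/dev/null; python3 -c "
from h import *
crank(0,0)"
python3 -m inch '{"xyz":[[-2.7,0.6,0],[-2.7,0.5,0],[-2.7,0.3,0],[-2.7,0.2,0],[-2.7,0.1,0]],"twist":[0,0,0,0,0]}' >/dev/null
python3 -c "
from h import *
crank(10,.05)"
```

```text
t 20.23 th 0.428 r 55.5 Frad -4.0 Ftan -7.4 z 0.0988 Fz 7.1 gap 0.280
t 20.85 th 0.187 r 55.6 Frad -4.3 Ftan -7.2 z 0.0988 Fz 6.6 gap 0.280
{"xyz":[[-2.8,-0.7,0],[-2.7,-0.2,0],[-2.7,-0.3,0],[-2.7,-0.4,0],[-2.7,-0.6,0],[-2.7,-0.7,0],[-2.6,-0.8,0],[-2.6,-1.0,0],[-2.5,-1.1,0],[-2.5,-1.2,0]],"twist":[0,0,0,0,0,0,0,0,0,0]}
```

```bash
python3 -m inch '{"xyz":[[-2.8,-0.7,0],[-2.7,-0.2,0],[-2.7,-0.3,0],[-2.7,-0.4,0],[-2.7,-0.6,0]],"twist":[0,0,0,0,0]}' >/dev/null; python3 -c "
from h import *
crank(6,.05)
cv2.imwrite('pics/s5.png',camera('scene'))
s=cv2.imread('pics/s5.png');cv2.imwrite('pics/c5.png',cv2.resize(s[225:300,280:350],None,fx=7,fy=7,interpolation=cv2.INTER_CUBIC))"
```

```text
t 21.48 th -0.058 r 55.5 Frad -3.3 Ftan -8.0 z 0.0988 Fz 6.0 gap 0.277
{"xyz":[[-2.5,-1.2,0],[-2.6,-0.8,0],[-2.6,-1.0,0],[-2.5,-1.1,0],[-2.5,-1.2,0],[-2.4,-1.3,0]],"twist":[0,0,0,0,0,0]}
```

View pics/c5.png

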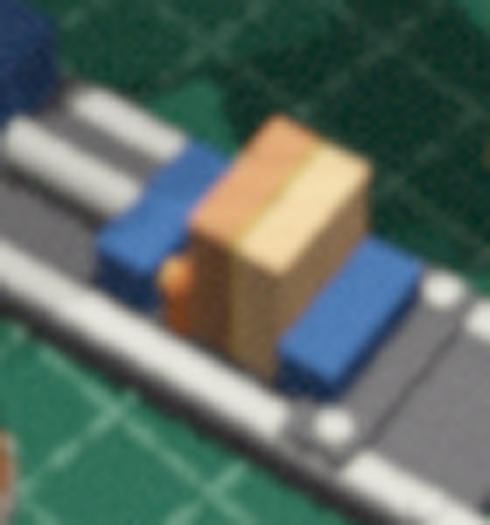

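The block is now almost against the fence. I'll take equal slow steps from here and watch the tangential force.

```bash
python3 -m inch '{"xyz":[[-2.5,-1.2,0],[-2.6,-0.8,0],[-2.6,-1.0,0]],"twist":[0,0,0]}' >/dev/null; python3 -c "
from h import *
crank(0,0)"
python3 -m inch '{"xyz":[[-2.5,-1.1,0],[-2.5,-1.2,0],[-2.4,-1.3,0]],"twist":[0,0,0]}' >/dev/null; python3 -c "
from h import *
crank(6,.05)"
```

```text
t 21.90 th -0.204 r 55.3 Frad -2.7 Ftan -7.5 z 0.0988 Fz 5.1 gap 0.281
t 22.27 th -0.348 r 55.4 Frad -2.2 Ftan -9.6 z 0.0988 Fz 4.7 gap 0.283
{"xyz":[[-2.1,-1.8,0],[-2.3,-1.6,0],[-2.2,-1.7,0],[-2.1,-1.8,0],[-2.0,-1.9,0],[-1.9,-2.0,0]],"twist":[0,0,0,0,0,0]}
```

```bash
python3 -m inch '{"xyz":[[-2.1,-1.8,0],[-2.3,-1.6,0]],"twist":[0,0]}' >/dev/null; python3 -c "
from h import *
crank(0,0)"
python3 -m inch '{"xyz":[[-2.2,-1.7,0],[-2.1,-1.8,0]],"twist":[0,0]}' >/dev/null; python3 -c "
from h import *
crank(6,.05)"
```

```text
t 22.52 th -0.445 r 55.2 Frad -1.8 Ftan -9.9 z 0.0988 Fz 2.9 gap 0.284
t 22.77 th -0.543 r 55.3 Frad -2.2 Ftan -10.5 z 0.0989 Fz 4.1 gap 0.281
{"xyz":[[-1.8,-2.1,0],[-1.9,-2.0,0],[-1.8,-2.1,0],[-1.7,-2.1,0],[-1.6,-2.2,0],[-1.5,-2.3,0]],"twist":[0,0,0,0,0,0]}
```

```bash
python3 -m inch '{"xyz":[[-1.8,-2.1,0],[-1.9,-2.0,0]],"twist":[0,0]}' >/dev/null; python3 -c "
from h import *
crank(0,0)"
python3 -m inch '{"xyz":[[-1.8,-2.1,0]],"twist":[0]}' >/dev/null; python3 -c "
from h import *
crank(4,.05)"
```

```text
t 23.02 th -0.640 r 55.2 Frad -1.3 Ftan -10.9 z 0.0989 Fz 3.0 gap 0.284
t 23.15 th -0.688 r 55.2 Frad -1.3 Ftan -11.6 z 0.0989 Fz 2.8 gap 0.285
{"xyz":[[-1.6,-2.3,0],[-1.6,-2.2,0],[-1.5,-2.3,0],[-1.4,-2.4,0]],"twist":[0,0,0,0]}
```

```bash
python3 -m inch '{"xyz":[[-1.6,-2.3,0]],"twist":[0]}' >/dev/null; python3 -c "
from h import *
crank(0,0)"
python3 -m inch '{"xyz":[[0,0,0],[0,0,0]],"twist":[0,0]}' >/dev/null; python3 -c "
from h import *
crank(0,0)"
```

```text
t 23.27 th -0.738 r 55.2 Frad -0.8 Ftan -12.1 z 0.0989 Fz 2.1 gap 0.284
t 23.52 th -0.745 r 55.3 Frad -1.4 Ftan -9.1 z 0.0988 Fz 2.9 gap 0.282
```

The running force rose from about 7.5 N to 12 N, which corresponds to about 75 N of clamping. Releasing the sleeve.

```bash
python3 -m inch '{"xyz":[[0,0,0],[0,0,0],[0,0,0],[0,0,0],[0,0,0],[0,0,0]],"twist":[0,0,0,0,0,0]}' -1
python3 -m inch '{"xyz":[[0,0,-8],[0,0,-20],[0,0,-35],[0,0,-40],[0,0,-30],[0,0,-10],[0,0,0],[0,0,0]],"twist":[0,0,0,0,0,0,0,0]}'
python3 - <<'E'
from h import *
s=camera('scene');K,P=campose('scene');old=cv2.imread('pics/s5.png')
for nm,im in(('old',old),('new',s)):
    for c,st,l in blobs(hsv(im,(100,120,40),(120,255,255)),80):
        if 240<c[0]<360 and 200<c[1]<300: print(nm,'blue',c,st)
    for c,st,l in blobs(hsv(im,(8,60,80),(30,255,255)),150):
        if 290<c[0]<350 and 220<c[1]<290: print(nm,'wood',c,st)
E
```

```text
time: 24.28
tcp_pos: [0.636, -0.1913, 0.0983]
tool_rot: [-0.0, 0.643, 0.766, -0.0]
contact_force: [0.2, 0.2, -0.1]
finger_gap: 1.0
finger_force: 0.0
time: 25.28
tcp_pos: [0.6356, -0.1911, 0.2397]
tool_rot: [-0.001, 0.643, 0.766, -0.0]
contact_force: [-0.5, 0.3, -0.2]
finger_gap: 1.002
finger_force: 0.0
old blue [270.7 237. ] [252 215  36  40 616]
old blue [301.7 256.6] [294 245  18  24 170]
old blue [329.7 270.2] [320 259  20  23 233]
old wood [317.8 258.8] [303 241  30  38 650]
new blue [267.7 237.1] [245 215  43  40 728]
new blue [302.2 257.1] [295 245  18  24 161]
new blue [329.6 270.4] [321 259  19  23 230]
new wood [317.9 259. ] [304 242  29  37 634]
```

The block has stayed put against the fence while the jaw carrier advanced about 2 mm onto its springs, consistent with firm clamping.

```bash
python3 -c "
from cell import job_done
print(job_done())"
```

```text
the job is handed in; nothing more can be done
None
```

The block stands in the clamp, held at an estimated 75 N. That figure comes from the rise in crank force and was not measured at the jaws. The sleeve is released, the robot is clear of everything, and the job was handed in at about 25 s.

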